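Restock and label the ink-cup shelf

TASK

Nest the two loose white cups into the white cup that stands on the little green shelf, one after the other, so that all three sit fully down as one upright stack on the shelf. Then take the orange label holder out of its wooden stand, push its tongue down into the slot behind the shelf's front lip until it is fully home against the spring, and finish while still holding it pressed home: it pops up if you let go. Leave the ink jar and the ink can where they stand.

Things in the scene. Friction and masses are not known exactly. Their poses are not given: they have to be found in the camera images.
- cup_shelf: Fixed low green shelf, 150 mm deep (its x) by 200 mm wide (its y), deck 45 mm above the table. Origin: centre of its underside, on the table; z up. Its front (own -x side, roughly towards the robot) has an aluminium lip with a label channel behind it.
- slot (a point): Centre of the label slot's mouth at deck height, axes parallel to the shelf's; 55 mm in front of the shelf's centre. The slot lies between two black stops, their tops level with the mouth: 72 mm long (y), 9 mm wide (x), widening to 19 mm over its top 5 mm by 45 degree lead-ins. A red spring-loaded keeper bar lies in it, its top 18 mm below the mouth.
- keeper (a joint): Travel of the red spring keeper in the slot: 0 m at rest, grows as it is pressed down; about 0.008 m when the label holder is fully home. It pushes up with about 3 N at rest and 10 N when the holder is home.
- cup_base_mid (a point): White plastic cup loose on the shelf deck; point on its axis half-way up (34 mm above its foot), z up. All three cups are alike: 68 mm tall, foot diameter 34, rim 56 mm, straight taper, wall 2.5 mm, inner floor 26 mm above the foot; a cup fully nested in another stands 26 mm higher, with about 2 mm play all round. About 40 g.
- cup_a_mid (a point): Loose white cup standing on the table, to be nested; point on its axis half-way up (34 mm above its foot and 34 mm below its rim), z up the axis. Either cup may go first.
- cup_b_mid (a point): The other loose white cup on the table, to be nested; point on its axis half-way up, as for cup a.
- holder_tab (a point): Centre of the grip tab on top of the orange label holder; z up, y along its width, x across its thickness. Tab 14 (x) by 24 (y) by 28 mm tall. Below it a card plate 6 x 84 mm, 55 mm tall; its lower edge (69 mm under this point) forms the shoulders. Fully home, the shoulders rest on the slot's black stops, so this point is 69 mm above the slot's mouth. Same front and back. About 60 g.
- label_holder: The same label holder; origin at the centre of the lower end of its tongue, 95 mm under holder_tab, same axes. The tongue is 6 mm (x) by 60 mm (y), 26 mm long, below the plate's shoulders. It starts upright, the tongue in the 20 mm deep groove of a fixed wooden stand (60 x 110 mm, 30 mm tall).
- jar_mid (a point): Ink jar, diameter 60 mm, 75 mm tall, not to be moved; point on its axis half-way up.
- can_mid (a point): Ink can, diameter 60 mm, 70 mm tall, not to be moved; point on its axis half-way up.

How it is judged:
By the outcome, as a careful person would: the job done as asked, in the order asked, and still so for the second after the job is handed in, while the arm keeps its last pose, push and grip.
It also fails if it takes over 58 s, if anything falls off the work surface, if the arm or the gripper's body presses on something with over 40 N, if the wrist force passes 120 N, or if a joint passes its speed limit or range.

ROBOT

A 6-joint arm with a two-finger parallel gripper is mounted at the origin on the work surface. World frame = base frame: x ahead of the robot, y to its left, z up, the work surface at z = 0. Lengths are in m, angles in rad, forces in N, time in s.
With the tool pointing down it reaches from about 0.3 to 0.95 m from the base axis. Payload 3.1 kg.
Tool frame: the origin (TCP) lies at the very end of the fingers, on their centre line; the grasp point (between the pads) lies 19 mm behind it; z points along the fingers, y is the direction in which the jaws open and shut (so a half turn about z gives the same grasp; the last joint's range is limited). The gripper opens to 85 mm and grips with 20 to 120 N. Pads are 22 mm wide; open, the fingers measure 114 mm over their backs; the gripper's body (76 mm by 85 mm) begins 54 mm behind the grasp point. The pads swing forward as they close: fully open they stand 13 mm farther back than shut.
Start: joints at [1.186, 0.308, 1.634, -0, 1.2, -0.07], TCP at [0.194, 0.594, 0.231] pointing down, gripper open.
Joint ranges: [-3.06, 3.06], [-0.79, 1.96], [0.05, 2.63], [-1.19, 4.34], [0.05, 2.64], [-2.94, 2.94]. Speed limits (rad/s): [2.79, 2.79, 3.14, 3.14, 3.14, 3.14].

INTERFACE

Orientations are given as a unit quaternion [x, y, z, w].
In Python, from bench import manip, viewer gives the robot as it stands.
- The arm moves only by the shell command python3 -m pendant 'ROWS'. ROWS is JSON, a list of rows, each a list of 3 entries, a list of its own where there are three numbers: the shift along the tool's x, y, z in m, then the turn about the tool's z in degrees, then the finger opening in m, from 0 to 0.0854. In form: [[[tx, ty, tz], turn, fingers], ...]. A call has 1 to 12 rows; each row is the pose to reach, as a shift and turn from the pose commanded when the call began, along the tool's axes at that moment; what a row does not reach only later rows make up. A row lasts 1/10 s, in which the tool goes at most 50 mm and 8.59 degrees, less where a joint would pass 70% of its speed; a pose out of reach is approached as far as the arm can. A call with a gripper value outside its range is refused whole. The fingers move at their own pace and stop on an object; the grip force is fixed at half the most. Time passes only in rows, so rows that repeat a pose let the fingers close. It gives the time, the measured TCP pose, the force and the opening at its end, in the units of the state.
- manip.state(): the state, without advancing time (a new reading comes with each control period).
- viewer.camera(name): name is "scene" or "top"; returns the picture (420x560x3 uint8, red, green, blue); there is no depth.
- viewer.camera_model(name): a dict with "intrinsics" (3x3 intrinsics, pixels), "extrinsics" (4x4, takes a point from camera to world coordinates). Camera axes: x right, y down, z forward; pixel columns grow to the right and rows downward; lengths in m; the calibration is good to about 2 mm. A picture is of the moment at which its call begins. camera_model takes no time and is no camera call.
- manip.finish_job(): hands the job in, once; it reports no verdict.
The state is a dict: "clock": time; "qpos": joint angles; "qvel": joint speeds; "effort": joint torques, N m; "tool_pos": TCP position; "orientation": TCP orientation; "wrist_force": force on the tool from outside, world axes, zero at the start; "wrist_torque": the same for the moment, N m; "finger_gap": finger opening in m.
Only numpy, scipy, OpenCV 4.12 (cv2) and the standard library are available. Lean on these libraries where they do the work, as an engineer would, in place of code of your own. Each camera call takes 0.05 s, during which the arm holds its last target.

## Working session

There is one attempt and no reset: what is moved stays moved. The work goes in short steps, Python scripts to look and compute and a shell command to move; the robot and the scene stay as the last step left them, time stands still between calls to the robot, and variables do not carry over. Pictures are saved under pics/ and viewed, and the job is handed in when it is done.

```bash
mkdir -p pics; ls
python3 - <<'E'
from bench import manip, viewer
import cv2,json
for n in ("scene","top"):
    cv2.imwrite(f"pics/{n}0.png",viewer.camera(n)[:,:,::-1])
    m=viewer.camera_model(n); print(n,m)
s=manip.state(); print(s)
E
```

```text
pics
scene {'intrinsics': array([[412.988766  ,   0.        , 281.68492077],
       [  0.        , 412.988766  , 209.31481981],
       [  0.        ,   0.        ,   1.        ]]), 'extrinsics': array([[-0.35812894,  0.5628766 , -0.74492523,  1.26193236],
       [ 0.93338363,  0.19600357, -0.30062866,  0.28840088],
       [-0.02320884, -0.80296484, -0.59557436,  0.67967177],
       [ 0.        ,  0.        ,  0.        ,  1.        ]])}
top {'intrinsics': array([[497.70025469,   0.        , 280.43083625],
       [  0.        , 497.70025469, 206.27698777],
       [  0.        ,   0.        ,   1.        ]]), 'extrinsics': array([[-0.00216863, -0.99811732,  0.06129533,  0.42433053],
       [-0.99997524,  0.00257485,  0.00654906, -0.01127788],
       [-0.00669456, -0.06127961, -0.99809819,  1.52682653],
       [ 0.        ,  0.        ,  0.        ,  1.        ]])}
{'clock': 0.1, 'qpos': array([ 1.18625792e+00,  3.08948004e-01,  1.63505535e+00, -1.10861895e-05,
        1.19970494e+00, -6.96835817e-02]), 'qvel': array([ 0.00073504, -0.00123629, -0.0037165 ,  0.00085088,  0.00054352,
        0.00094889]), 'effort': array([-6.08119080e-04, -4.16408622e+01, -2.77645379e+01, -2.43850218e-04,
        4.07421918e-03,  8.93109842e-06]), 'tool_pos': array([0.1932875 , 0.59357556, 0.23014505]), 'orientation': array([ 1.56775874e-01,  9.87633640e-01, -1.03182327e-03, -2.33152566e-04]), 'wrist_force': array([ 0.05115635, -0.09651113,  0.53005034]), 'wrist_torque': array([-0.02061845, -0.00531097, -0.01447334]), 'finger_gap': 0.08507106719073274}
```

View pics/scene0.png

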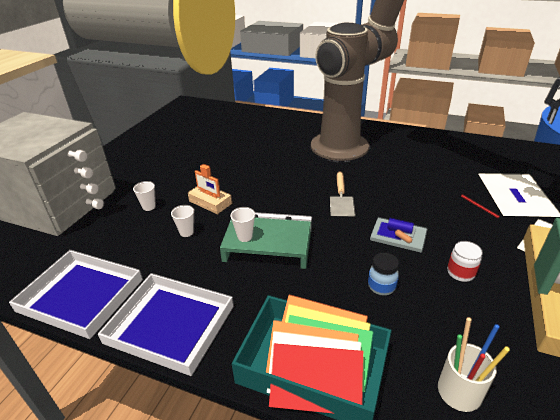

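View pics/top0.png

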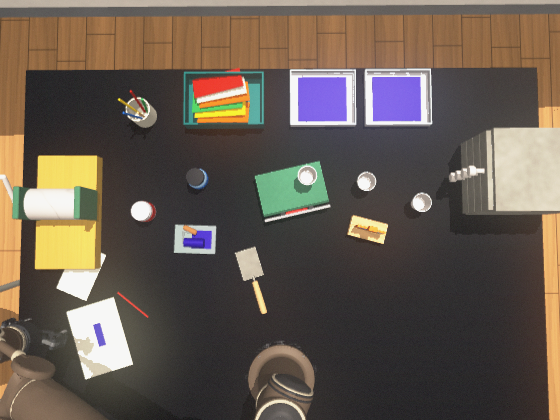

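The top view shows the base cup at (307,176), the loose cups at (366,182) and (421,203), the holder at (368,230), the shelf at (292,190), and the jar/can at (197,178) and (143,211). Next I'll zoom in.

Run:
```python
import cv2
t=cv2.imread("pics/top0.png"); s=cv2.imread("pics/scene0.png")
cv2.imwrite("pics/topz.png",cv2.resize(t[150:260,240:440],None,fx=4,fy=4,interpolation=cv2.INTER_CUBIC))
cv2.imwrite("pics/scz.png",cv2.resize(s[150:280,120:320],None,fx=4,fy=4,interpolation=cv2.INTER_CUBIC))
```

```text
(no output)
```

View pics/topz.png

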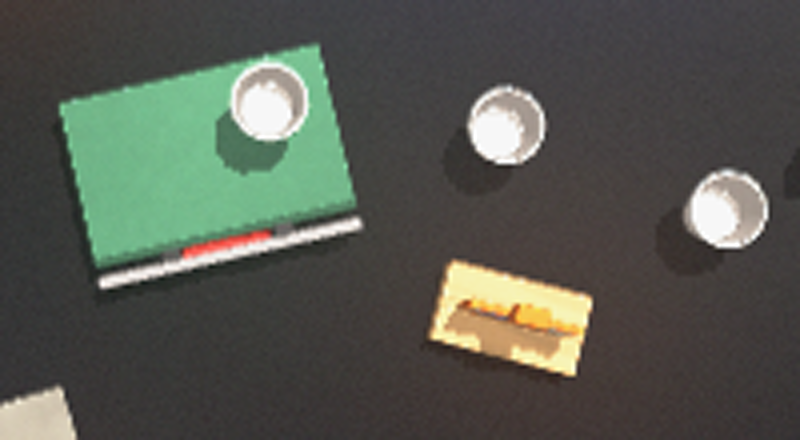

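View pics/scz.png

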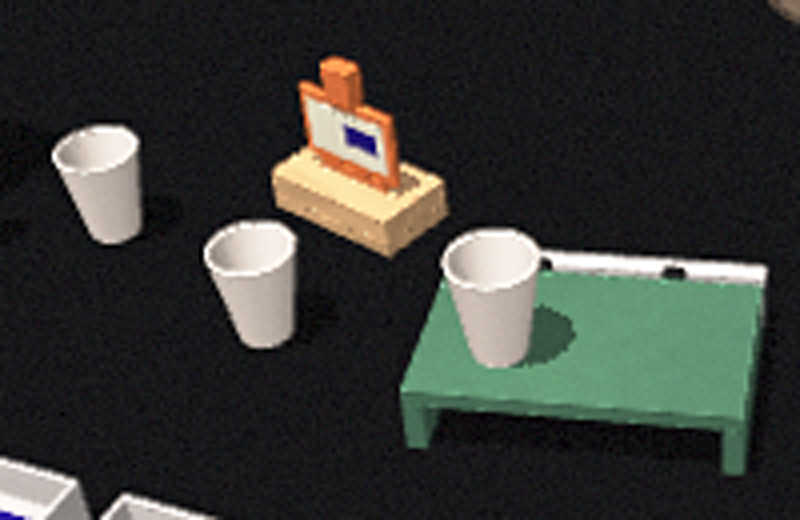

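```bash
cat > h.py <<'E'
import numpy as np, cv2
from scipy.optimize import least_squares
from bench import manip, viewer
M={n:viewer.camera_model(n) for n in("scene","top")}
def ray(n,p,z):
    p=np.atleast_2d(np.asarray(p,float)); K=M[n]["intrinsics"];T=M[n]["extrinsics"]
    d=np.c_[p,np.ones(len(p))]@np.linalg.inv(K).T@T[:3,:3].T; c=T[:3,3]
    return (c+d*((z-c[2])/d[:,2])[:,None])[:,:2]
def proj(n,X):
    X=np.atleast_2d(X);K=M[n]["intrinsics"];T=M[n]["extrinsics"]
    q=(X-T[:3,3])@T[:3,:3]@K.T; return q[:,:2]/q[:,2:]
def cast3(pt,ps): # triangulate
    A=[];b=[]
    for n,p in(("top",pt),("scene",ps)):
        K=M[n]["intrinsics"];T=M[n]["extrinsics"];d=T[:3,:3]@np.linalg.inv(K)@[*p,1];d/=np.linalg.norm(d)
        P=np.eye(3)-np.outer(d,d);A.append(P);b.append(P@T[:3,3])
    x=np.linalg.lstsq(np.vstack(A),np.hstack(b),rcond=None); return x[0],x[1]
def contours(mask_f,img,roi,up=4):
    x0,y0,x1,y1=roi; c=cv2.resize(img[y0:y1,x0:x1],None,fx=up,fy=up,interpolation=cv2.INTER_CUBIC)
    m=mask_f(c).astype(np.uint8)*255
    cs,_=cv2.findContours(m,cv2.RETR_EXTERNAL,cv2.CHAIN_APPROX_NONE)
    k=max(cs,key=cv2.contourArea)
    return (k[:,0,:]+.5)/up-.5+[x0,y0], cv2.contourArea(k)/up**2
def white(c):
    h=cv2.cvtColor(c,cv2.COLOR_RGB2HSV); return (h[...,1]<60)&(h[...,2]>95)
def green(c):
    h=cv2.cvtColor(c,cv2.COLOR_RGB2HSV); return (h[...,0]>60)&(h[...,0]<90)&(h[...,1]>80)&(h[...,2]>45)
def circ(P,r,c0=None,keep=None):
    c0=P.mean(0) if c0 is None else c0
    f=lambda c:np.hypot(*(P-c).T)-r
    s=least_squares(f,c0,loss='cauchy',f_scale=.0008); return s.x, np.median(abs(s.fun))
E
python3 - <<'E'
from h import *
import cv2
t=cv2.imread("pics/top0.png")[...,::-1]; s=cv2.imread("pics/scene0.png")[...,::-1]
for nm,z,rt,rs in(("base",.113,(292,160,322,192),(228,202,259,246)),("A",.068,(352,168,382,196),(168,202,198,242)),("B",.068,(406,188,438,218),(130,178,160,214))):
    k,a=contours(white,t,rt); P=ray("top",k,z); c,e=circ(P,.028)
    k2,a2=contours(white,s,rs); P2=ray("scene",k2,z); 
    c2=None
    for f in range(1):
        q=P2[np.hypot(*(P2-c).T)<.036]; c2,e2=circ(q,.028,c)
    print(nm,a,c.round(4),e.round(5),"scene",c2.round(4),e2.round(5),len(q),len(P2))
k,a=contours(green,t,(245,150,340,225)); P=ray("top",k,.045)
r=cv2.minAreaRect((P*1000).astype(np.float32)); print("green",a,r, cv2.boxPoints(r).round(1).tolist())
wood=lambda c:(lambda h:(h[...,0]<30)&(h[...,2]>90)&(h[...,1]>50))(cv2.cvtColor(c,cv2.COLOR_RGB2HSV))
k,a=contours(wood,t,(342,210,394,250)); P=ray("top",k,.03)
r=cv2.minAreaRect((P*1000).astype(np.float32)); print("wood",a,r)
red=lambda c:(lambda h:((h[...,0]<8)|(h[...,0]>172))&(h[...,2]>100)&(h[...,1]>120))(cv2.cvtColor(c,cv2.COLOR_RGB2HSV))
k,a=contours(red,t,(270,195,320,220)); P=ray("top",k,.027)
r=cv2.minAreaRect((P*1000).astype(np.float32)); print("red",a,r)
lip=lambda c:(lambda h:(h[...,1]<40)&(h[...,2]>140))(cv2.cvtColor(c,cv2.COLOR_RGB2HSV))
k,a=contours(lip,t,(260,198,335,225)); 
for z in(.045,.055,.065):
  P=ray("top",k,z);r=cv2.minAreaRect((P*1000).astype(np.float32)); print("lip",z,a,r)
E
```

```text
base 317.84375 [ 0.6003 -0.0776] 0.0008 scene [ 0.5987 -0.0765] 0.00053 183 417
A 311.8125 [ 0.5873 -0.2547] 0.00136 scene [ 0.5859 -0.253 ] 0.00054 155 339
B 327.5625 [ 0.5256 -0.4171] 0.00157 scene [ 0.5229 -0.4146] 0.00048 135 317
green 2392.6875 ((568.5961303710938, -33.742095947265625), (128.1874542236328, 201.75408935546875), 12.901939392089844) [[483.6000061035156, 50.29999923706055], [528.5999755859375, -146.39999389648438], [653.5999755859375, -117.80000305175781], [608.5, 78.9000015258789]]
wood 809.03125 ((448.0194091796875, -262.1547546386719), (116.34662628173828, 66.43915557861328), 75.07998657226562)
red 43.0 ((504.4541931152344, -48.93864440917969), (7.50730037689209, 68.98794555664062), 12.744450569152832)
lip 0.045 169.65625 ((495.895751953125, -51.13786315917969), (10.201519966125488, 200.79226684570312), 12.958799362182617)
lip 0.055 169.65625 ((495.412841796875, -50.86884307861328), (10.132688522338867, 199.43724060058594), 12.958807945251465)
lip 0.065 169.65625 ((494.9299011230469, -50.59986877441406), (10.063824653625488, 198.08221435546875), 12.958806037902832)
```

```bash
python3 -m pendant '[[[-0.03,-0.03,0],4,0.0854],[[-0.06,-0.065,0],10,0.0854],[[-0.09,-0.1,0],16,0.0854],[[-0.125,-0.135,0],22,0.0854],[[-0.155,-0.17,0],28,0.0854],[[-0.19,-0.2,0],34,0.0854],[[-0.22,-0.235,0],40,0.0854],[[-0.255,-0.27,0],46,0.0854],[[-0.285,-0.305,0],52,0.0854],[[-0.32,-0.34,0],58,0.0854],[[-0.35,-0.375,0],65,0.0854],[[-0.38,-0.41,0],72,0.0854]]'
cat > st.py <<'E'
from h import *
from scipy.spatial.transform import Rotation as R
import sys
s=manip.state();m=R.from_quat(s["orientation"]).as_matrix()
print("t",round(s["clock"],2),"tcp",s["tool_pos"].round(4),"yawY",np.degrees(np.arctan2(m[1,1],m[0,1])).round(2),"tilt",m[:2,2].round(4),"F",s["wrist_force"].round(1),"gap",round(s["finger_gap"],4),"q",s["qpos"].round(2))
if len(sys.argv)>3: print("to target, tool axes mm:",((np.array(list(map(float,sys.argv[1:4])))-s["tool_pos"])@m*1000).round(1))
E
python3 st.py .5866 -.2538 .16
```

```text
clock: 1.3
tool_pos: [0.4281, 0.0849, 0.2311]
orientation: [0.709, 0.705, 0.0, -0.0]
wrist_force: [0.6, 0.2, -0.1]
finger_gap: 0.0853
t 1.3 tcp [0.4281 0.0849 0.2311] yawY -0.33 tilt [0.0001 0.0001] F [ 0.6  0.2 -0.1] gap 0.0853 q [ 0.1  -0.07  2.06  0.    1.15  0.1 ]
to target, tool axes mm: [-337.7  160.5   71.1]
```

```bash
python3 -m pendant '[[[-0.035,0.016,0.0],0,0.0854],[[-0.075,0.035,0.0],0,0.0854],[[-0.115,0.055,0.0],0,0.0854],[[-0.155,0.073,0.0],0,0.0854],[[-0.195,0.092,0.01],0,0.0854],[[-0.235,0.111,0.03],0,0.0854],[[-0.275,0.13,0.05],0,0.0854],[[-0.31,0.148,0.07],0,0.0854],[[-0.33,0.158,0.07],0,0.0854],[[-0.338,0.161,0.071],0,0.0854],[[-0.338,0.161,0.071],0,0.0854],[[-0.338,0.161,0.071],0,0.0854]]'; python3 st.py .5866 -.2538 .044
python3 - <<'E'
from h import *
for n in("scene","top"): cv2.imwrite(f"pics/{n}1.png",viewer.camera(n)[:,:,::-1])
s=cv2.imread("pics/scene1.png");cv2.imwrite("pics/s1z.png",cv2.resize(s[100:280,110:310],None,fx=3.3,fy=3.3,interpolation=cv2.INTER_CUBIC))
E
```

```text
clock: 2.5
tool_pos: [0.5883, -0.2503, 0.1604]
orientation: [0.707, 0.707, 0.0, -0.0]
wrist_force: [-0.5, 0.4, -0.3]
finger_gap: 0.0852
t 2.5 tcp [ 0.5883 -0.2503  0.1604] yawY -0.02 tilt [-0.0005  0.0007] F [-0.5  0.4 -0.3] gap 0.0852 q [-0.47  0.41  1.65  0.    1.08 -0.47]
to target, tool axes mm: [ -3.6  -1.6 116.4]
```

View pics/s1z.png

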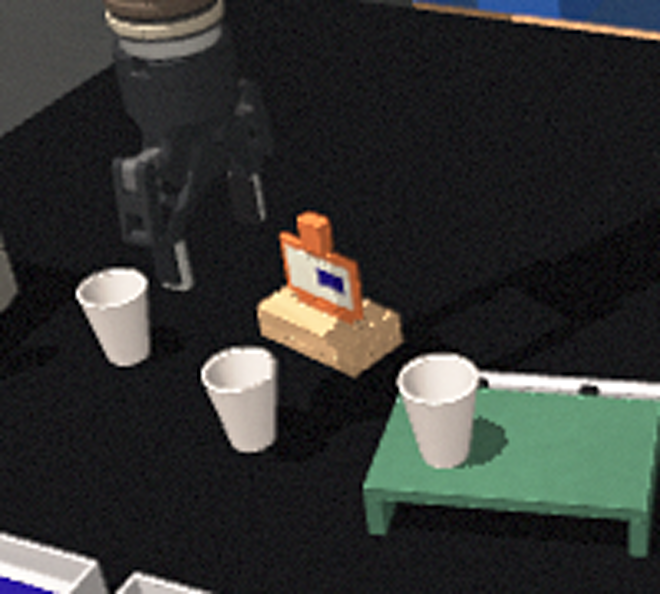

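Run:
```python
from h import *
p=proj("scene",[[.5883,-.2503,.16],[.5883+.0427,-.2503,.173],[.5883-.0427,-.2503,.173]]); print(p, (p-[110,100])*3.3)
s=cv2.imread("pics/top1.png");cv2.imwrite("pics/t1z.png",cv2.resize(s[120:260,260:460],None,fx=3.5,fy=3.5,interpolation=cv2.INTER_CUBIC))
print(proj("top",[[.5883,-.2503,.16],[.5883+.0427,-.2503,.173],[.5883-.0427,-.2503,.173]]))
```

```text
[[175.81027987 180.68016172]
 [164.42823391 185.48101566]
 [184.5725558  167.09580674]] [[217.17392357 266.24453369]
 [179.6131719  282.08735167]
 [246.08943415 221.41616225]]
[[370.27891037 177.0839492 ]
 [370.89640135 161.00101379]
 [371.31326036 192.0863917 ]]
```

View pics/t1z.png

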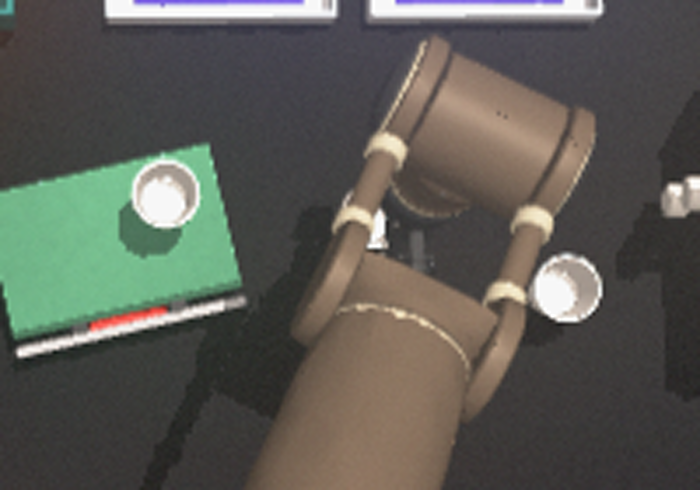

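The fingertips project where they appear, at about (164,187) and (189,166), with cup A below. Now I'll descend and grip.

```bash
python3 -m pendant '[[[-0.003,-0.001,0.02],0,0.0854],[[-0.003,-0.001,0.05],0,0.0854],[[-0.003,-0.001,0.08],0,0.0854],[[-0.003,-0.001,0.105],0,0.0854],[[-0.003,-0.001,0.116],0,0.0854],[[-0.003,-0.001,0.116],0,0.0854],[[-0.003,-0.001,0.116],0,0.0854]]'; python3 st.py .5866 -.2538 .044
python3 - <<'E'
from h import *
for n in("scene",): cv2.imwrite(f"pics/{n}2.png",viewer.camera(n)[:,:,::-1])
s=cv2.imread("pics/scene2.png");cv2.imwrite("pics/s2z.png",cv2.resize(s[150:270,120:270],None,fx=5,fy=5,interpolation=cv2.INTER_CUBIC))
E
```

```text
clock: 3.3
tool_pos: [0.5886, -0.2542, 0.0455]
orientation: [0.707, 0.707, 0.0, 0.001]
wrist_force: [1.2, -0.7, -0.1]
finger_gap: 0.0852
t 3.3 tcp [ 0.5886 -0.2542  0.0455] yawY -0.0 tilt [ 0.0016 -0.0008] F [ 1.2 -0.7 -0.1] gap 0.0852 q [-0.48  0.56  1.7   0.    0.89 -0.48]
to target, tool axes mm: [ 0.4 -2.   1.5]
```

View pics/s2z.png

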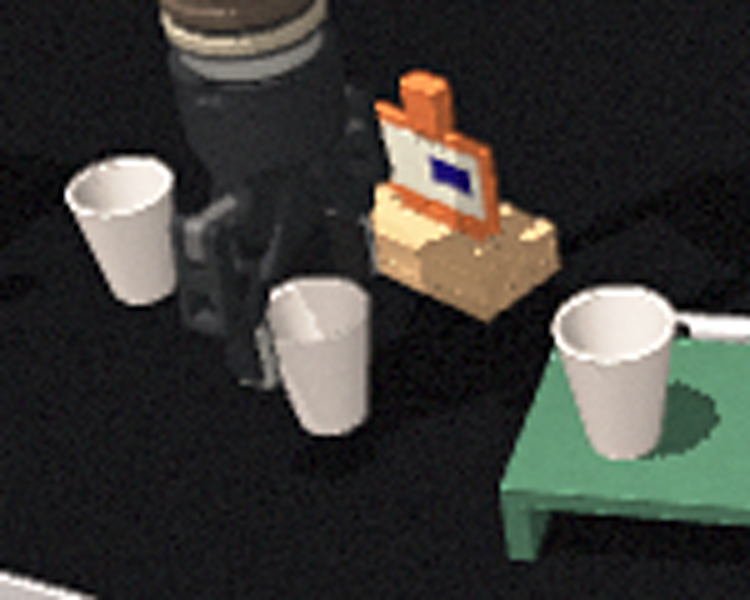

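Run:
```python
from h import *
f=lambda X:((proj("scene",X)-[120,150])*5).round()
print(f([[.5886+.0427,-.2542,.0585],[.5886-.0427,-.2542,.0585],[.5866,-.2538,.068],[.5866,-.2538,0]]))
k,a=contours(white,cv2.imread("pics/scene2.png")[...,::-1],(172,202,198,242)); 
P2=ray("scene",k,.068); q=P2[np.hypot(*(P2-[.5866,-.2538]).T)<.036]; print(circ(q,.028,np.array([.5866,-.2538])))
```

```text
[[260. 374.]
 [352. 276.]
 [307. 306.]
 [329. 411.]]
(array([ 0.58729168, -0.25199093]), np.float64(0.0013713901099218703))
```

```bash
python3 -m pendant '[[[0,-0.002,0],0,0.06],[[0,-0.002,0],0,0.04],[[0,-0.002,0],0,0.04],[[0,-0.002,0],0,0.04],[[0,-0.002,0],0,0.04],[[0,-0.002,0],0,0.04]]'; python3 st.py
python3 -m pendant '[[[0,0,-0.01],0,0.04],[[0,0,-0.03],0,0.04],[[0,0,-0.065],0,0.04],[[0,0,-0.1],0,0.04],[[0,0,-0.13],0,0.04],[[0,0,-0.13],0,0.04]]'; python3 st.py
python3 - <<'E'
from h import *
for n in("scene",): cv2.imwrite(f"pics/{n}3.png",viewer.camera(n)[:,:,::-1])
s=cv2.imread("pics/scene3.png");cv2.imwrite("pics/s3z.png",cv2.resize(s[100:260,110:310],None,fx=4,fy=4,interpolation=cv2.INTER_CUBIC)[:600])
E
```

```text
clock: 3.95
tool_pos: [0.587, -0.2552, 0.0464]
orientation: [0.707, 0.707, 0.0, 0.002]
wrist_force: [-0.6, 0.2, 6.3]
finger_gap: 0.052
t 3.95 tcp [ 0.587  -0.2552  0.0464] yawY -0.04 tilt [ 0.0028 -0.0016] F [-0.6  0.2  6.3] gap 0.052 q [-0.48  0.55  1.7  -0.    0.88 -0.48]
clock: 4.55
tool_pos: [0.5893, -0.2562, 0.1808]
orientation: [0.707, 0.707, 0.002, 0.005]
wrist_force: [0.7, -0.2, 0.2]
finger_gap: 0.0519
t 4.55 tcp [ 0.5893 -0.2562  0.1808] yawY -0.04 tilt [ 0.0101 -0.0052] F [ 0.7 -0.2  0.2] gap 0.0519 q [-0.48  0.38  1.64  0.    1.11 -0.48]
```

View pics/s3z.png

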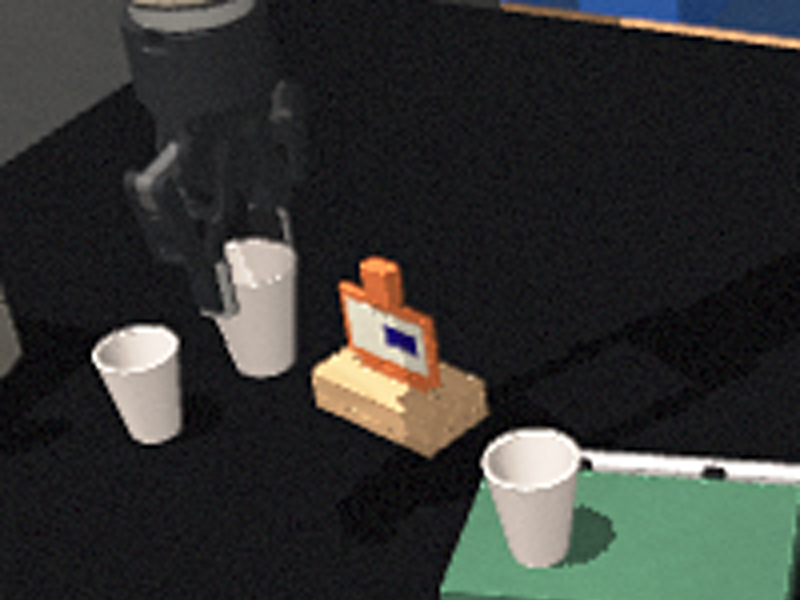

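```bash
python3 st.py .5995 -.0784 .18; python3 -m pendant '[[[0.015,0.001,0],0,0.04],[[0.045,0.003,0],0,0.04],[[0.08,0.005,0],0,0.04],[[0.115,0.008,0],0,0.04],[[0.145,0.010,0],0,0.04],[[0.165,0.011,0],0,0.04],[[0.175,0.011,0],0,0.04],[[0.178,0.011,0],0,0.04],[[0.178,0.011,0],0,0.04],[[0.178,0.011,0],0,0.04]]'; python3 st.py .5995 -.0784 .18
python3 - <<'E'
from h import *
for n in("scene","top"): cv2.imwrite(f"pics/{n}4.png",viewer.camera(n)[:,:,::-1])
s=cv2.imread("pics/scene4.png");cv2.imwrite("pics/s4z.png",cv2.resize(s[110:260,170:330],None,fx=4,fy=4,interpolation=cv2.INTER_CUBIC)[:600])
s=cv2.imread("pics/top4.png");cv2.imwrite("pics/t4z.png",cv2.resize(s[130:260,240:400],None,fx=4,fy=4,interpolation=cv2.INTER_CUBIC)[:600])
E
python3 st.py
```

```text
t 4.6 tcp [ 0.5876 -0.2553  0.1778] yawY -0.04 tilt [ 0.0059 -0.003 ] F [-0.3 -0.2  0.2] gap 0.0518 q [-0.48  0.39  1.64  0.    1.11 -0.48]
to target, tool axes mm: [176.9  11.8  -2.6]
clock: 5.6
tool_pos: [0.5966, -0.0771, 0.1739]
orientation: [0.708, 0.707, -0.0, -0.0]
wrist_force: [-1.0, 0.2, -0.7]
finger_gap: 0.0518
t 5.6 tcp [ 0.5966 -0.0771  0.1739] yawY -0.08 tilt [-0.0006 -0.0003] F [-1.   0.2 -0.7] gap 0.0518 q [-0.2   0.32  1.74 -0.    1.08 -0.2 ]
to target, tool axes mm: [-1.3  2.9 -6.1]
t 5.7 tcp [ 0.5968 -0.0774  0.1742] yawY -0.11 tilt [-0.0001 -0.0003] F [-0.5  0.5 -0.2] gap 0.052 q [-0.2   0.32  1.74 -0.    1.08 -0.2 ]
```

View pics/s4z.png

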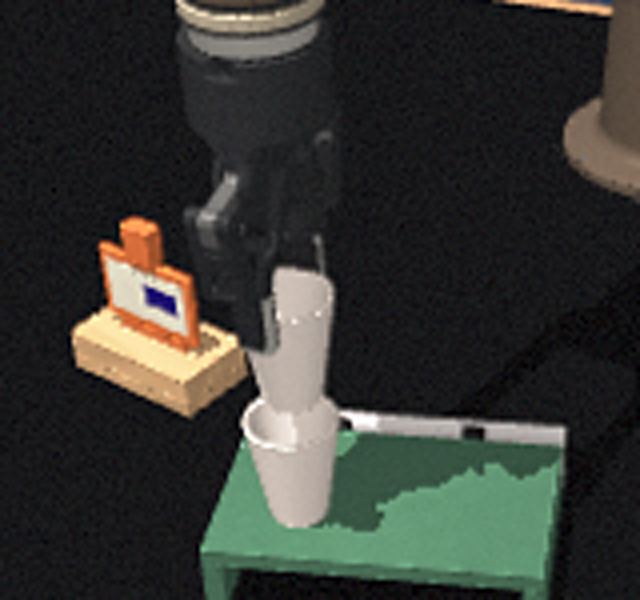

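View pics/t4z.png

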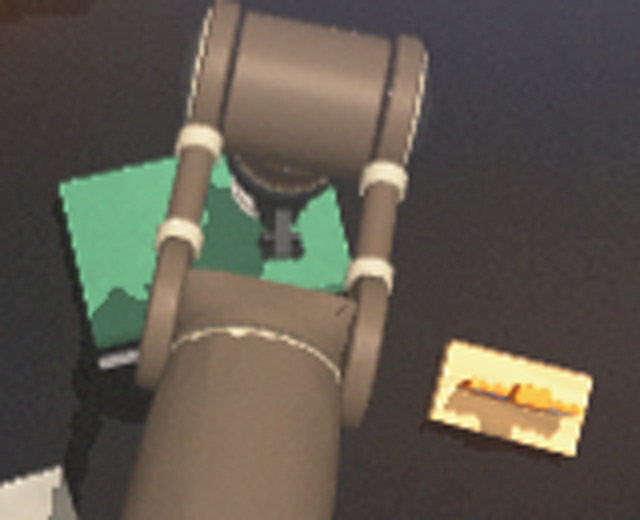

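Run:
```python
from h import *
f=lambda X:((proj("scene",X)-[170,110])*4).round(1)
a=np.array([.5968,-.0774,.1742])
print("held rim,foot",f([a+[0,.0014,.022],a+[0,.0014,-.046]]),"right edge foot pts",f([a+[-.015*.4,.0014+.0155,-.046]]))
print("base rim,foot",f([[.5995,-.077,.113],[.5995,-.077,.045]]))
s=cv2.imread("pics/scene4.png")[...,::-1]
g=white(s)
for y in range(178,246,3):
    xs=np.where(g[y,225:262])[0]+225
    if len(xs): print(y,xs.min(),xs.max(), (y-110)*4,(xs.min()-170)*4,(xs.max()-170)*4)
```

```text
held rim,foot [[278.9 290.7]
 [289.  392. ]] right edge foot pts [[318.4 391.4]]
base rim,foot [[287.5 415.7]
 [296.8 506.9]]
178 238 250 272 272 320
181 238 252 284 272 328
184 237 253 296 268 332
187 236 252 308 264 328
190 236 252 320 264 328
193 236 251 332 264 324
196 237 251 344 268 324
199 232 251 356 248 324
202 233 250 368 252 320
205 234 250 380 256 320
208 235 250 392 260 320
211 232 253 404 248 332
214 230 261 416 240 364
217 231 261 428 244 364
220 231 253 440 244 332
223 232 253 452 248 332
226 233 253 464 252 332
229 234 252 476 256 328
232 235 252 488 260 328
235 237 252 500 268 328
238 237 251 512 268 324
241 241 247 524 284 308
```

```bash
python3 -m pendant '[[[-0.001,0.003,0.0],0,0.04],[[-0.001,0.003,0.01],0,0.04],[[-0.001,0.003,0.02],0,0.04],[[-0.001,0.003,0.03],0,0.04],[[-0.001,0.003,0.038],0,0.04],[[-0.001,0.003,0.046],0,0.04],[[-0.001,0.003,0.05],0,0.04],[[-0.001,0.003,0.05],0,0.04]]'; python3 st.py .5995 -.0784 .117
python3 - <<'E'
from h import *
for n in("scene",): cv2.imwrite(f"pics/{n}5.png",viewer.camera(n)[:,:,::-1])
s=cv2.imread("pics/scene5.png");cv2.imwrite("pics/s5z.png",cv2.resize(s[110:260,170:330],None,fx=4,fy=4,interpolation=cv2.INTER_CUBIC)[:600])
E
python3 st.py
```

```text
clock: 6.5
tool_pos: [0.5992, -0.0772, 0.1232]
orientation: [0.707, 0.707, -0.0, -0.001]
wrist_force: [-0.2, 0.5, 0.4]
finger_gap: 0.052
t 6.5 tcp [ 0.5992 -0.0772  0.1232] yawY -0.03 tilt [-0.0017  0.0003] F [-0.2  0.5  0.4] gap 0.052 q [-0.2   0.39  1.76  0.    0.99 -0.2 ]
to target, tool axes mm: [-1.2  0.3  6.2]
t 6.55 tcp [ 0.5997 -0.0772  0.1239] yawY -0.03 tilt [-0.0006  0.0001] F [-0.8  0.6  0.6] gap 0.0518 q [-0.2   0.39  1.76 -0.    0.99 -0.2 ]
```

View pics/s5z.png

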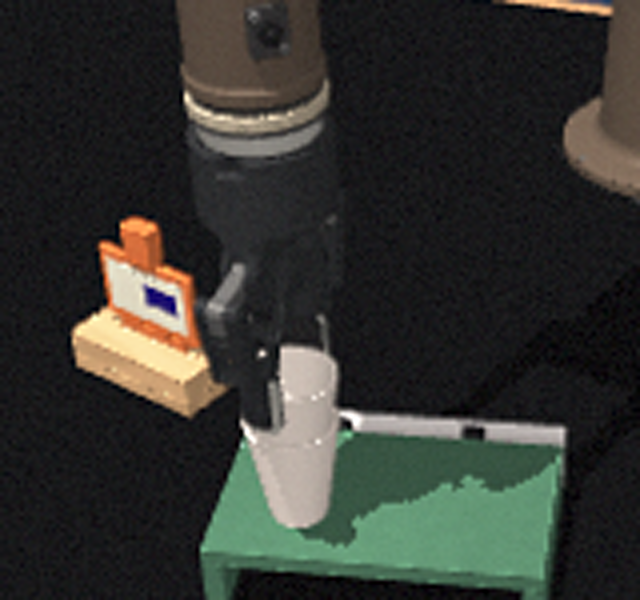

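```bash
python3 -m pendant '[[[-0.0005,0,0.002],0,0.04],[[-0.0005,0,0.004],0,0.04],[[-0.0005,0,0.006],0,0.04],[[-0.0005,0,0.006],0,0.04]]'; python3 st.py .5995 -.0784 .117
```

```text
clock: 6.95
tool_pos: [0.5996, -0.0778, 0.1181]
orientation: [0.707, 0.707, -0.0, -0.0]
wrist_force: [-1.0, -0.2, -0.7]
finger_gap: 0.0518
t 6.95 tcp [ 0.5996 -0.0778  0.1181] yawY -0.04 tilt [-0.0004  0.0001] F [-1.  -0.2 -0.7] gap 0.0518 q [-0.2   0.4   1.76 -0.    0.98 -0.2 ]
to target, tool axes mm: [-0.6 -0.1  1.1]
```

No contact force yet, with about 1 mm left. I'll release and lift.

```bash
python3 -m pendant '[[[0,0,0.001],0,0.04],[[0,0,0.001],0,0.06],[[0,0,0.001],0,0.085],[[0,0,0.001],0,0.085],[[0,0,0.0],0,0.085],[[0,0,-0.02],0,0.085],[[0,0,-0.05],0,0.085],[[0,0,-0.08],0,0.085],[[0,0,-0.1],0,0.085],[[0,0,-0.1],0,0.085]]'; python3 st.py .524 -.4157 .16
python3 - <<'E'
from h import *
for n in("scene",): cv2.imwrite(f"pics/{n}6.png",viewer.camera(n)[:,:,::-1])
s=cv2.imread("pics/scene6.png");cv2.imwrite("pics/s6z.png",cv2.resize(s[110:260,170:330],None,fx=4,fy=4,interpolation=cv2.INTER_CUBIC)[:600])
E
```

```text
clock: 7.95
tool_pos: [0.6026, -0.0784, 0.2226]
orientation: [0.707, 0.707, 0.002, 0.003]
wrist_force: [0.4, 0.1, 0.5]
finger_gap: 0.0851
t 7.95 tcp [ 0.6026 -0.0784  0.2226] yawY -0.04 tilt [ 0.0082 -0.0017] F [0.4 0.1 0.5] gap 0.0851 q [-0.2   0.28  1.69  0.    1.16 -0.2 ]
to target, tool axes mm: [-337.2  -78.9   62.5]
```

View pics/s6z.png

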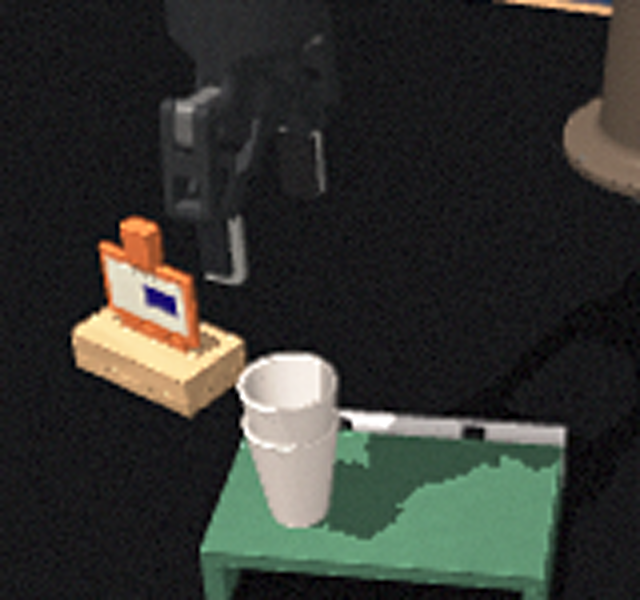

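```bash
python3 -m pendant '[[[-0.02,-0.005,0],0,0.085],[[-0.055,-0.013,0],0,0.085],[[-0.095,-0.022,0],0,0.085],[[-0.135,-0.031,0],0,0.085],[[-0.175,-0.04,0],0,0.085],[[-0.215,-0.05,0],0,0.085],[[-0.255,-0.059,0.01],0,0.085],[[-0.29,-0.067,0.03],0,0.085],[[-0.32,-0.074,0.05],0,0.085],[[-0.337,-0.077,0.058],0,0.085],[[-0.337,-0.077,0.058],0,0.085],[[-0.337,-0.077,0.058],0,0.085]]'; python3 st.py .524 -.4157 .046
python3 - <<'E'
from h import *
for n in("scene","top"): cv2.imwrite(f"pics/{n}7.png",viewer.camera(n)[:,:,::-1])
t=cv2.imread("pics/top7.png")[...,::-1];s=cv2.imread("pics/scene7.png")[...,::-1]
k,a=contours(white,t,(292,160,322,192)); print(circ(ray("top",k,.139),.028))
k,a=contours(white,s,(225,190,259,246));P2=ray("scene",k,.139); q=P2[np.hypot(*(P2-[.5995,-.077]).T)<.036]; print(circ(q,.028,np.array([.5995,-.077])))
cv2.imwrite("pics/s7z.png",cv2.resize(s[110:260,100:300,::-1],None,fx=4,fy=4,interpolation=cv2.INTER_CUBIC)[:600])
E
python3 st.py .524 -.4157 .046
```

```text
clock: 9.2
tool_pos: [0.5226, -0.4138, 0.1596]
orientation: [0.707, 0.707, 0.0, -0.001]
wrist_force: [0.1, -0.5, 0.4]
finger_gap: 0.0853
t 9.2 tcp [ 0.5226 -0.4138  0.1596] yawY -0.05 tilt [-0.0007  0.0019] F [ 0.1 -0.5  0.4] gap 0.0853 q [-0.74  0.46  1.58  0.    1.1  -0.73]
to target, tool axes mm: [ -2.2   1.4 113.6]
(array([ 0.60214244, -0.07738981]), np.float64(0.0014052940503938502))
(array([ 0.59905613, -0.07568626]), np.float64(0.00040401604734751836))
t 9.3 tcp [ 0.5237 -0.4135  0.1611] yawY 0.04 tilt [ 0.001 -0.   ] F [ 0.7 -0.5 -0.3] gap 0.0849 q [-0.73  0.45  1.58  0.    1.1  -0.74]
to target, tool axes mm: [ -2.2   0.2 115.1]
```

View pics/s7z.png

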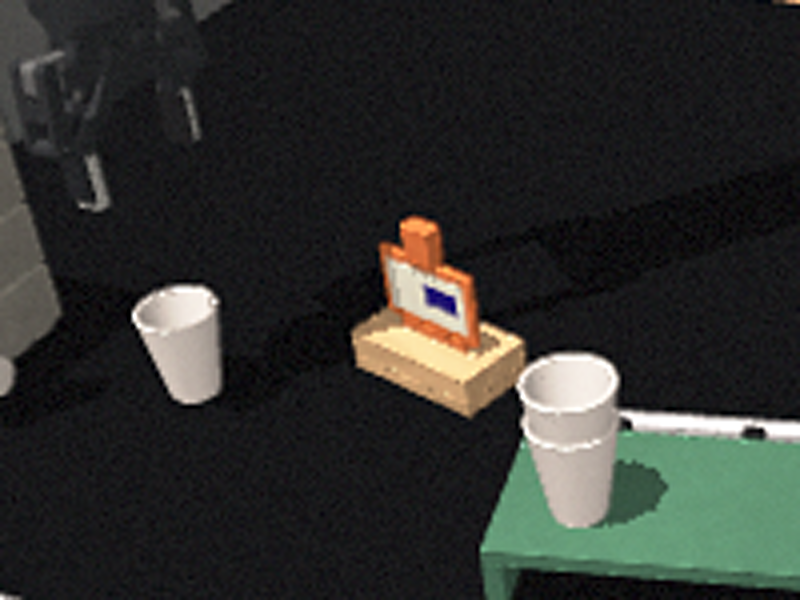

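The stack is two high and upright at (580,440) in the crop. Next I'll grasp B.

```bash
python3 -m pendant '[[[-0.001,0.0,0.02],0,0.085],[[-0.002,0.0,0.05],0,0.085],[[-0.002,0.0,0.08],0,0.085],[[-0.002,0.0,0.105],0,0.085],[[-0.002,0.0,0.114],0,0.085],[[-0.002,0.0,0.114],0,0.085],[[-0.002,0.0,0.114],0,0.06],[[-0.002,0.0,0.114],0,0.04],[[-0.002,0.0,0.114],0,0.04],[[-0.002,0.0,0.114],0,0.04],[[-0.002,0.0,0.114],0,0.04],[[-0.002,0.0,0.114],0,0.04]]'; python3 st.py .524 -.4157 .046
python3 -m pendant '[[[0,0,-0.01],0,0.04],[[0,0,-0.035],0,0.04],[[0,0,-0.075],0,0.04],[[0,0,-0.115],0,0.04],[[0,0,-0.145],0,0.04],[[0,0,-0.16],0,0.04],[[0,0,-0.16],0,0.04],[[0,0,-0.16],0,0.04]]'; python3 st.py .6 -.0775 .205
python3 - <<'E'
from h import *
for n in("scene",): cv2.imwrite(f"pics/{n}8.png",viewer.camera(n)[:,:,::-1])
s=cv2.imread("pics/scene8.png");cv2.imwrite("pics/s8z.png",cv2.resize(s[90:240,70:270],None,fx=4,fy=4,interpolation=cv2.INTER_CUBIC)[:600])
E
```

```text
clock: 10.5
tool_pos: [0.5244, -0.4184, 0.0495]
orientation: [0.707, 0.707, 0.0, 0.003]
wrist_force: [-0.6, 0.3, 5.2]
finger_gap: 0.0523
t 10.5 tcp [ 0.5244 -0.4184  0.0495] yawY -0.05 tilt [ 0.004  -0.0033] F [-0.6  0.3  5.2] gap 0.0523 q [-0.74  0.59  1.62  0.    0.92 -0.74]
to target, tool axes mm: [ 2.7 -0.4  3.5]
clock: 11.3
tool_pos: [0.5219, -0.4162, 0.2052]
orientation: [0.707, 0.707, -0.0, -0.001]
wrist_force: [-0.4, -0.2, -1.0]
finger_gap: 0.052
t 11.3 tcp [ 0.5219 -0.4162  0.2052] yawY -0.04 tilt [-0.0014  0.0013] F [-0.4 -0.2 -1. ] gap 0.052 q [-0.74  0.41  1.55  0.    1.18 -0.74]
to target, tool axes mm: [338.7  77.8   0.5]
```

View pics/s8z.png

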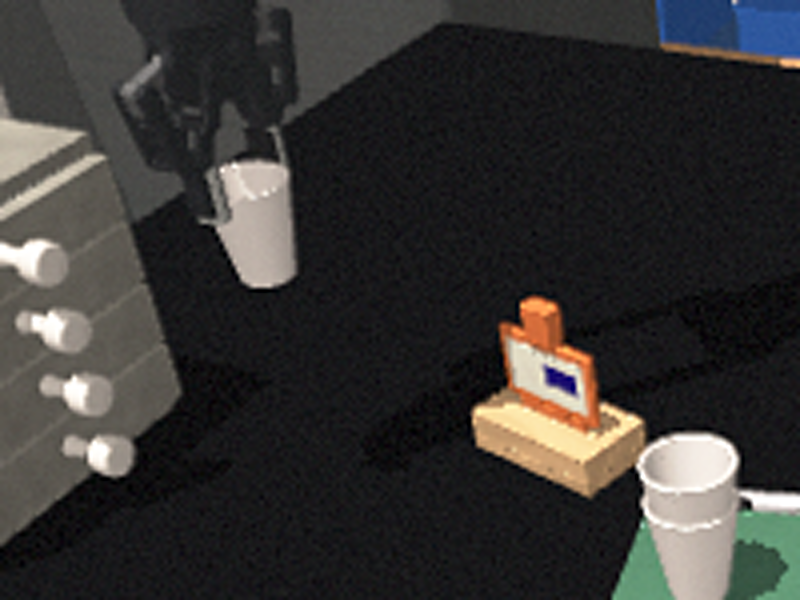

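```bash
python3 -m pendant '[[[0.02,0.005,0],0,0.04],[[0.055,0.013,-0.005],0,0.04],[[0.095,0.022,-0.01],0,0.04],[[0.135,0.031,-0.01],0,0.04],[[0.175,0.04,-0.01],0,0.04],[[0.215,0.05,-0.01],0,0.04],[[0.255,0.059,-0.01],0,0.04],[[0.29,0.067,-0.01],0,0.04],[[0.32,0.074,-0.005],0,0.04],[[0.339,0.078,0],0,0.04],[[0.339,0.078,0],0,0.04],[[0.339,0.078,0],0,0.04]]'; python3 st.py .6 -.0775 .205
python3 - <<'E'
from h import *
cv2.imwrite(f"pics/scene9.png",viewer.camera("scene")[:,:,::-1])
s=cv2.imread("pics/scene9.png");cv2.imwrite("pics/s9z.png",cv2.resize(s[90:240,170:330],None,fx=4,fy=4,interpolation=cv2.INTER_CUBIC)[:600])
g=white(s[...,::-1])
for y in list(range(182,194,2))+list(range(212,240,3)):
    xs=np.where(g[y,225:256])[0]+225
    if len(xs): print(y,xs.min(),xs.max(),(xs.min()+xs.max())/2)
a=manip.state()["tool_pos"]
print("TCP axis at -.049, -.02",proj("scene",[a+[0,0,-.049],a+[0,0,-.02]]),"stack rim/mid/foot",proj("scene",[[.6,-.0767,.139],[.6,-.0767,.08],[.6,-.0767,.045]]))
E
python3 st.py .6 -.0775 .205
```

```text
clock: 12.55
tool_pos: [0.5996, -0.0768, 0.2045]
orientation: [0.707, 0.708, -0.001, -0.001]
wrist_force: [0.2, -0.0, -1.1]
finger_gap: 0.0521
t 12.55 tcp [ 0.5996 -0.0768  0.2045] yawY 0.07 tilt [-0.0035  0.0003] F [ 0.2 -0.  -1.1] gap 0.0521 q [-0.2   0.3   1.71 -0.    1.14 -0.2 ]
to target, tool axes mm: [-0.7  0.4 -0.5]
182 235 251 243.0
184 235 251 243.0
186 229 250 239.5
188 231 250 240.5
190 231 250 240.5
192 232 250 241.0
212 231 255 243.0
215 230 254 242.0
218 231 254 242.5
221 230 253 241.5
224 233 253 243.0
227 234 253 243.5
230 235 252 243.5
233 236 252 244.0
236 237 252 244.5
239 238 250 244.0
TCP axis at -.049, -.02 [[239.97537799 198.50203875]
 [238.86328676 187.58160189]] stack rim/mid/foot [[240.97205351 204.84632512]
 [243.05134645 225.39043959]
 [244.2144216  236.88201376]]
t 12.6 tcp [ 0.5999 -0.0776  0.2051] yawY -0.0 tilt [-0.0023 -0.    ] F [-0.1 -0.8 -0.5] gap 0.0523 q [-0.2   0.3   1.7  -0.    1.14 -0.2 ]
to target, tool axes mm: [0.1 0.1 0.1]
```

View pics/s9z.png

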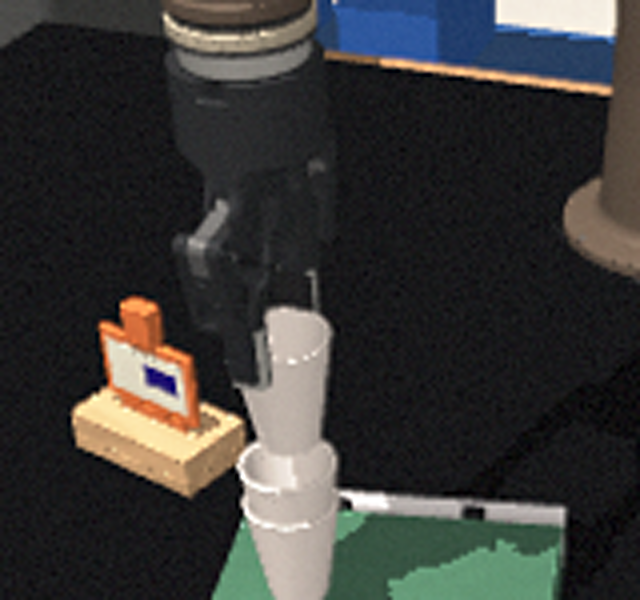

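```bash
python3 -m pendant '[[[-0.0015,0,0.005],0,0.04],[[-0.0015,0,0.015],0,0.04],[[-0.0015,0,0.027],0,0.04],[[-0.0015,0,0.038],0,0.04],[[-0.0015,0,0.047],0,0.04],[[-0.0015,0,0.053],0,0.04],[[-0.0015,0,0.057],0,0.04],[[-0.0015,0,0.058],0,0.04],[[-0.0015,0,0.058],0,0.04]]'; python3 st.py .6 -.079 .145
```

```text
clock: 13.5
tool_pos: [0.601, -0.0793, 0.1484]
orientation: [0.707, 0.707, 0.0, 0.0]
wrist_force: [-0.1, -0.2, 0.3]
finger_gap: 0.052
t 13.5 tcp [ 0.601  -0.0793  0.1484] yawY -0.03 tilt [ 0.0002 -0.    ] F [-0.1 -0.2  0.3] gap 0.052 q [-0.2   0.36  1.74  0.    1.04 -0.2 ]
to target, tool axes mm: [ 0.3 -1.   3.4]
```

```bash
python3 -m pendant '[[[0,0,0.001],0,0.04],[[0,0,0.002],0,0.04],[[0,0,0.002],0,0.06],[[0,0,0.002],0,0.085],[[0,0,0.002],0,0.085],[[0,0,0.0],0,0.085],[[0,0,-0.02],0,0.085],[[0,0,-0.05],0,0.085],[[0,0,-0.08],0,0.085],[[0,0,-0.08],0,0.085],[[0,0,-0.08],0,0.085]]'; python3 st.py
python3 - <<'E'
from h import *
cv2.imwrite(f"pics/scene10.png",viewer.camera("scene")[:,:,::-1])
s=cv2.imread("pics/scene10.png");cv2.imwrite("pics/s10z.png",cv2.resize(s[120:270,170:330],None,fx=4,fy=4,interpolation=cv2.INTER_CUBIC)[:600])
k,a=contours(white,s[...,::-1],(225,170,259,246));P2=ray("scene",k,.165); q=P2[np.hypot(*(P2-[.5995,-.077]).T)<.036]; print(circ(q,.028,np.array([.5995,-.077])))
E
```

```text
clock: 14.6
tool_pos: [0.6014, -0.0794, 0.2294]
orientation: [0.707, 0.707, 0.001, 0.001]
wrist_force: [-0.0, 0.0, 0.7]
finger_gap: 0.0846
t 14.6 tcp [ 0.6014 -0.0794  0.2294] yawY -0.03 tilt [ 0.0023 -0.0005] F [-0.   0.   0.7] gap 0.0846 q [-0.2   0.27  1.68 -0.    1.18 -0.2 ]
(array([ 0.60006397, -0.07630621]), np.float64(0.0005442895512473116))
```

View pics/s10z.png

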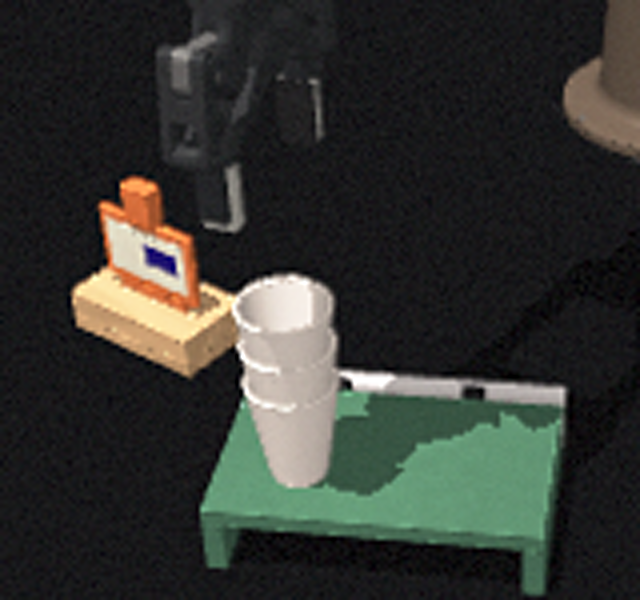

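All three are nested, with even rim steps at rows 333/370/408 of the crop, and the rim circle fits at z=0.165. Next I'll measure the holder tab and slot.

Run:
```python
from h import *
t=cv2.imread("pics/top0.png"); s=cv2.imread("pics/scene0.png")
a=cv2.resize(t[212:248,345:393],None,fx=12,fy=12,interpolation=cv2.INTER_NEAREST)
b=cv2.resize(s[160:216,185:237],None,fx=8,fy=8,interpolation=cv2.INTER_NEAREST)
H=max(a.shape[0],b.shape[0]); c=np.zeros((H,a.shape[1]+b.shape[1],3),np.uint8);c[:a.shape[0],:a.shape[1]]=a;c[:b.shape[0],a.shape[1]:]=b
print(c.shape,a.shape); cv2.imwrite("pics/hold.png",c if c.shape[1]<=800 else cv2.resize(c,None,fx=800/c.shape[1],fy=800/c.shape[1]))
cv2.imwrite("pics/shelf.png",cv2.resize(s[200:272,215:319],None,fx=7.5,fy=7.5,interpolation=cv2.INTER_NEAREST))
```

```text
(448, 992, 3) (432, 576, 3)
```

View pics/hold.png

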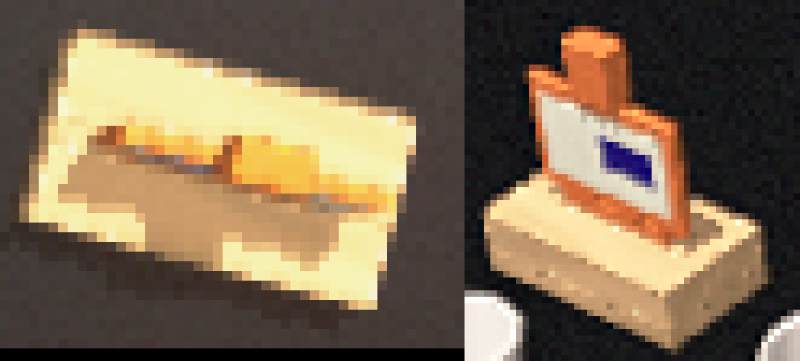

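View pics/shelf.png

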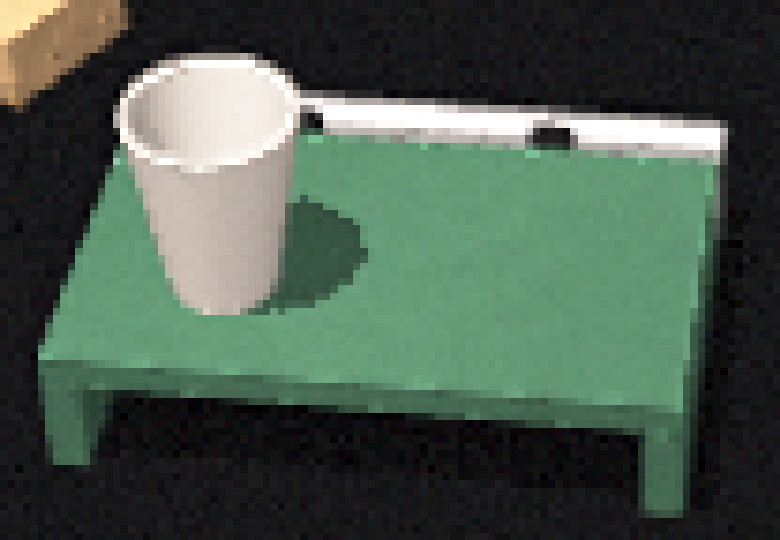

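Run:
```python
from h import *
tp=lambda x,y:(345+x/9.677-.5,212+y/9.677-.5)
sc=lambda x,y:(185+(x-464.5)/6.452-.5,160+y/6.452-.5)
sh=lambda x,y:(215+x/7.5-.5,200+y/7.5-.5)
print("tab top tri",cast3(tp(279,163),sc(594,40)))
print("tab top",ray("top",tp(279,163),.119),ray("scene",sc(594,40),.119))
print("plate ends top",ray("top",[tp(100,130),tp(395,205)],.091), "mid",ray("top",tp(248,166),.091))
e=ray("scene",[sc(531,67),sc(688,125)],.091);print("plate ends scene",e,e.mean(0),np.linalg.norm(e[0]-e[1]))
c=ray("top",[tp(75,33),tp(415,115),tp(378,305),tp(25,222)],.03);print("stand corners",c,c.mean(0))
# shelf from scene
d=ray("scene",[sh(40,360),sh(685,415),sh(720,155),sh(120,150)],.045);print("deck scene RR..",d, "rear mid",d[:2].mean(0),"rear len",np.linalg.norm(d[0]-d[1]),"yaw",np.degrees(np.arctan2(*(d[0]-d[1])[[0,1]]*[1,-1])))
st=ray("scene",[sh(552,148),sh(312,134)],.045);print("stops rear",st)
l=ray("scene",[sh(727,125)],.045);print(l)
```

```text
tab top tri (array([ 0.44665112, -0.2620907 ,  0.11946666]), array([9.73587328e-06]))
tab top [[ 0.44770276 -0.26415257]] [[ 0.44545919 -0.26028097]]
plate ends top [[ 0.45810489 -0.21609143]
 [ 0.43561315 -0.30345694]] mid [[ 0.44729688 -0.25995838]]
plate ends scene [[ 0.43356697 -0.302177  ]
 [ 0.45308702 -0.21582349]] [ 0.443327   -0.25900024] 0.08853226742738805
stand corners [[ 0.48968704 -0.21737279]
 [ 0.46396452 -0.322487  ]
 [ 0.40519295 -0.31014925]
 [ 0.43108427 -0.20124102]] [ 0.4474822  -0.26281252]
deck scene RR.. [[ 0.65306803 -0.11382364]
 [ 0.6102278   0.08057406]
 [ 0.48680628  0.05194431]
 [ 0.55041923 -0.13796988]] rear mid [ 0.63164791 -0.01662479] rear len 0.19906217000460677 yaw 12.427863298248226
stops rear [[ 0.50166031 -0.00192023]
 [ 0.52112678 -0.08069946]]
[[0.47049144 0.0491721 ]]
```

```bash
python3 -m pendant '[[[-0.015,-0.013,0],0,0.085],[[-0.04,-0.034,0],4,0.085],[[-0.07,-0.059,0],7,0.085],[[-0.1,-0.085,0],10,0.085],[[-0.13,-0.11,0.01],14,0.085],[[-0.155,-0.131,0.03],14,0.085],[[-0.175,-0.148,0.05],14,0.085],[[-0.182,-0.154,0.058],14,0.085],[[-0.182,-0.154,0.058],14,0.085],[[-0.182,-0.154,0.058],14,0.085]]'; python3 st.py .4466 -.2615 .092
python3 - <<'E'
from h import *
cv2.imwrite(f"pics/scene11.png",viewer.camera("scene")[:,:,::-1])
s=cv2.imread("pics/scene11.png");cv2.imwrite("pics/s11z.png",cv2.resize(s[100:220,160:320],None,fx=5,fy=5,interpolation=cv2.INTER_CUBIC)[:600])
k,a=contours(white,s[...,::-1],(225,165,259,246));print(k.min(0),k.max(0))
E
python3 st.py .4466 -.2615 .092
```

```text
clock: 15.65
tool_pos: [0.4468, -0.261, 0.1701]
orientation: [0.788, 0.615, 0.0, -0.0]
wrist_force: [0.1, -0.2, 0.0]
finger_gap: 0.0846
t 15.65 tcp [ 0.4468 -0.261   0.1701] yawY -14.07 tilt [-0.0001  0.0007] F [ 0.1 -0.2  0. ] gap 0.0846 q [-0.61  0.17  1.94  0.    1.03 -0.37]
to target, tool axes mm: [-0.6 -0.  78.1]
[227.625 187.875] [258.375 241.625]
t 15.7 tcp [ 0.4475 -0.261   0.1708] yawY -14.01 tilt [ 0.0011 -0.0002] F [0.6 1.2 0.1] gap 0.0849 q [-0.61  0.17  1.94  0.    1.03 -0.37]
to target, tool axes mm: [-0.7 -0.9 78.8]
```

View pics/s11z.png

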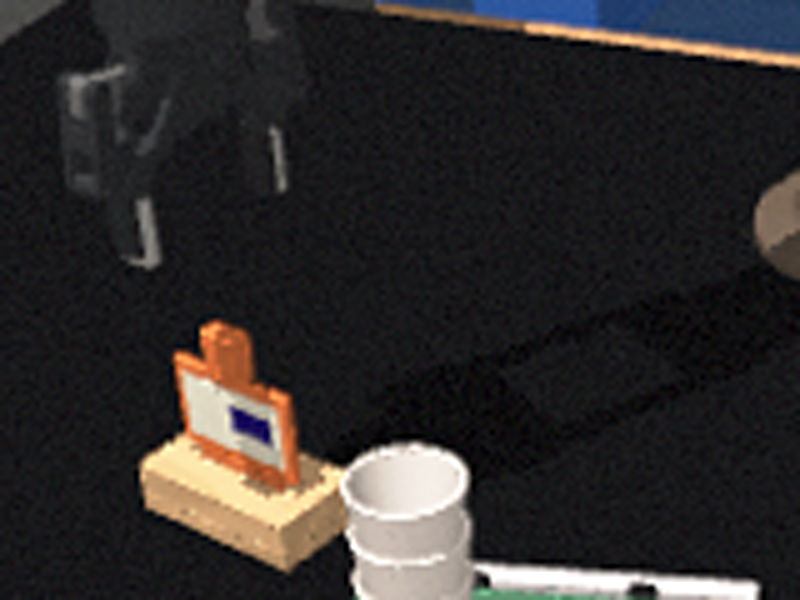

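The open fingers at (145,265) and (280,190) straddle the tab at (225,345). Going down and closing.

```bash
python3 -m pendant '[[[-0.0005,-0.0005,0.015],0,0.085],[[-0.0005,-0.0005,0.04],0,0.085],[[-0.0005,-0.0005,0.065],0,0.085],[[-0.0005,-0.0005,0.078],0,0.085],[[-0.0005,-0.0005,0.078],0,0.06],[[-0.0005,-0.0005,0.078],0,0.04],[[-0.0005,-0.0005,0.078],0,0.025],[[-0.0005,-0.0005,0.078],0,0.018]]'; python3 st.py .4466 -.2615 .092
python3 - <<'E'
from h import *
cv2.imwrite(f"pics/scene12.png",viewer.camera("scene")[:,:,::-1])
s=cv2.imread("pics/scene12.png");cv2.imwrite("pics/s12z.png",cv2.resize(s[120:220,160:290],None,fx=6,fy=6,interpolation=cv2.INTER_CUBIC)[:600])
E
python3 st.py
```

```text
clock: 16.5
tool_pos: [0.4472, -0.2623, 0.0937]
orientation: [0.788, 0.615, 0.0, 0.001]
wrist_force: [0.5, 0.3, 0.3]
finger_gap: 0.0277
t 16.5 tcp [ 0.4472 -0.2623  0.0937] yawY -14.03 tilt [ 0.0023 -0.0016] F [0.5 0.3 0.3] gap 0.0277 q [-0.61  0.28  1.98  0.    0.87 -0.37]
to target, tool axes mm: [ 0.6 -0.8  1.7]
t 16.55 tcp [ 0.447  -0.2622  0.0935] yawY -14.03 tilt [ 0.0019 -0.0013] F [-0.2 -0.6  0.2] gap 0.0201 q [-0.61  0.28  1.98  0.    0.87 -0.37]
```

View pics/s12z.png

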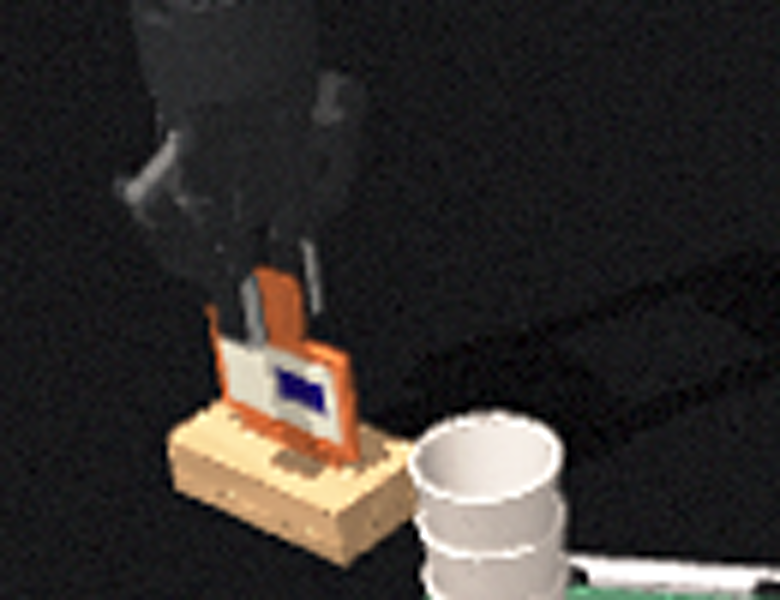

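```bash
python3 -m pendant '[[[0,0,0],0,0.005],[[0,0,0],0,0.005],[[0,0,0],0,0.005],[[0,0,-0.005],0,0.005],[[0,0,-0.02],0,0.005],[[0,0,-0.045],0,0.005],[[0,0,-0.07],0,0.005],[[0,0,-0.085],0,0.005],[[0,0,-0.085],0,0.005],[[0,0,-0.085],0,0.005]]'; python3 st.py .5045 -.0475 .175
python3 - <<'E'
from h import *
cv2.imwrite(f"pics/scene13.png",viewer.camera("scene")[:,:,::-1])
s=cv2.imread("pics/scene13.png");cv2.imwrite("pics/s13z.png",cv2.resize(s[120:220,160:290],None,fx=6,fy=6,interpolation=cv2.INTER_CUBIC)[:600])
E
```

```text
clock: 17.55
tool_pos: [0.4459, -0.2615, 0.177]
orientation: [0.788, 0.615, 0.0, -0.0]
wrist_force: [-0.7, -0.5, -1.6]
finger_gap: 0.0131
t 17.55 tcp [ 0.4459 -0.2615  0.177 ] yawY -14.04 tilt [-0.      0.0001] F [-0.7 -0.5 -1.6] gap 0.0131 q [-0.61  0.16  1.93  0.    1.05 -0.37]
to target, tool axes mm: [221.8   5.    2. ]
```

View pics/s13z.png

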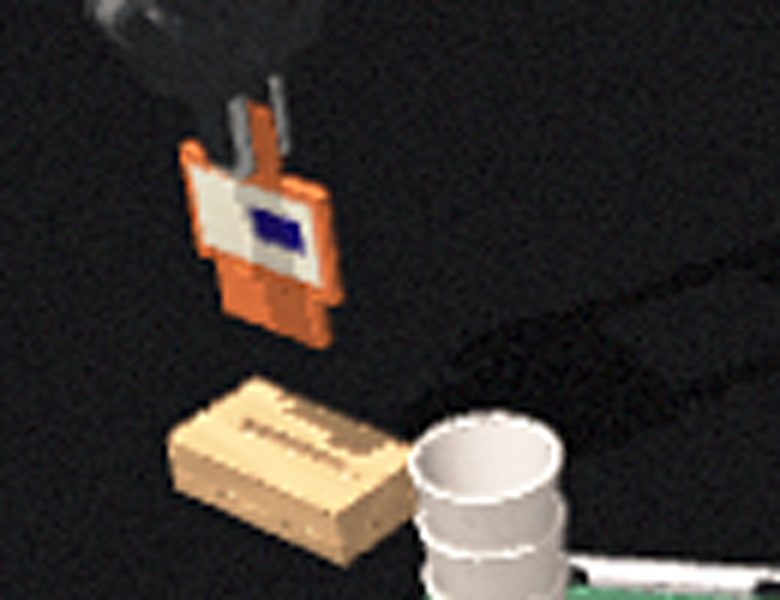

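Holder is out and upright. Now over the slot.

```bash
python3 -m pendant '[[[0.02,0.0005,0],-2,0.005],[[0.05,0.001,0],-6,0.005],[[0.085,0.002,0],-10,0.005],[[0.12,0.003,0],-14,0.005],[[0.155,0.004,0],-18,0.005],[[0.185,0.004,0],-22,0.005],[[0.21,0.005,0],-25,0.005],[[0.222,0.005,0],-26.7,0.005],[[0.222,0.005,0],-26.7,0.005],[[0.222,0.005,0],-26.7,0.005]]'; python3 st.py .5045 -.0475 .175
python3 - <<'E'
from h import *
for n in("scene","top"):cv2.imwrite(f"pics/{n}14.png",viewer.camera(n)[:,:,::-1])
s=cv2.imread("pics/scene14.png");cv2.imwrite("pics/s14z.png",cv2.resize(s[120:260,200:330],None,fx=6,fy=6,interpolation=cv2.INTER_CUBIC)[:600])
s=cv2.imread("pics/top14.png");cv2.imwrite("pics/t14z.png",cv2.resize(s[150:250,230:360],None,fx=6,fy=6,interpolation=cv2.INTER_CUBIC)[:600])
E
python3 st.py .5045 -.0475 .175
```

```text
clock: 18.6
tool_pos: [0.5041, -0.0479, 0.1765]
orientation: [0.625, 0.781, -0.001, -0.001]
wrist_force: [0.5, 0.1, -1.8]
finger_gap: 0.0132
t 18.6 tcp [ 0.5041 -0.0479  0.1765] yawY 12.65 tilt [-0.0017 -0.0005] F [ 0.5  0.1 -1.8] gap 0.0132 q [-0.18  0.14  1.96 -0.    1.04 -0.4 ]
to target, tool axes mm: [0.3 0.5 1.5]
t 18.7 tcp [ 0.5044 -0.0485  0.1769] yawY 12.58 tilt [-0.0008 -0.0004] F [-0.4  0.3 -1.3] gap 0.0131 q [-0.18  0.14  1.96 -0.    1.04 -0.4 ]
to target, tool axes mm: [0.9 0.3 1.9]
```

View pics/s14z.png

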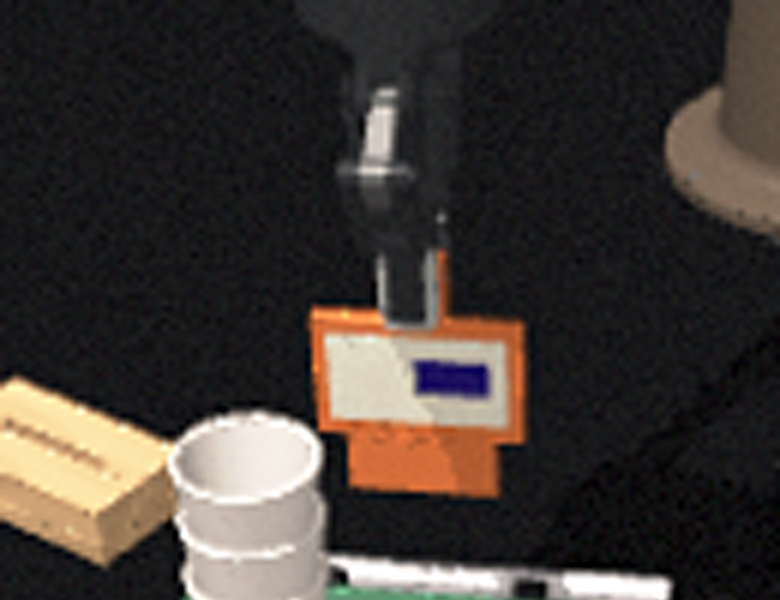

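View pics/t14z.png

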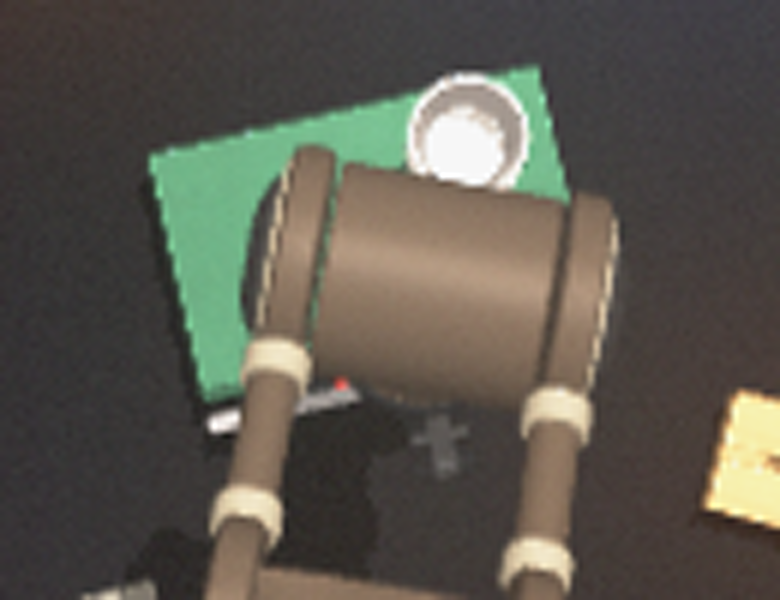

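Run:
```python
from h import *
for z in (.15,.2,.25,.3,.35): print(z,proj("scene",[.5044,-.0485,z]).round(1))
sh=lambda x,y:(200+x/6-.5,120+y/6-.5)
a=np.array([.5044,-.0485,.1769]); ty=np.radians(12.6); yv=np.array([-np.sin(ty),np.cos(ty)])
for z,pts in((.1769-.0835,[(348,488),(499,497)]),(.1769-.0575,[(318,430),(524,443)]),(.1769-.0025,[(311,308),(526,322)])):
    e=ray("scene",[sh(*p) for p in pts],z); print(z,e,np.linalg.norm(e[0]-e[1]),"mid-tcp",(e.mean(0)-a[:2]).round(4),"along y",((e.mean(0)-a[:2])@yv).round(4))
```

```text
0.15 [[268.7 181.1]]
0.2 [[267.8 162.7]]
0.25 [[266.8 143.2]]
0.3 [[265.8 122.4]]
0.35 [[264.7 100.2]]
0.0934 [[ 0.51553848 -0.07622841]
 [ 0.50116944 -0.01550793]] 0.062397479510621585 mid-tcp [0.004  0.0026] along y 0.0017
0.1194 [[ 0.51541856 -0.08789059]
 [ 0.49693182 -0.00580357]] 0.08414296201560928 mid-tcp [0.0018 0.0017] along y 0.0012
0.1744 [[ 0.51134685 -0.08880182]
 [ 0.49388678 -0.00518274]] 0.08542251213301895 mid-tcp [-0.0018  0.0015] along y 0.0019
```

View pics/scene14.png

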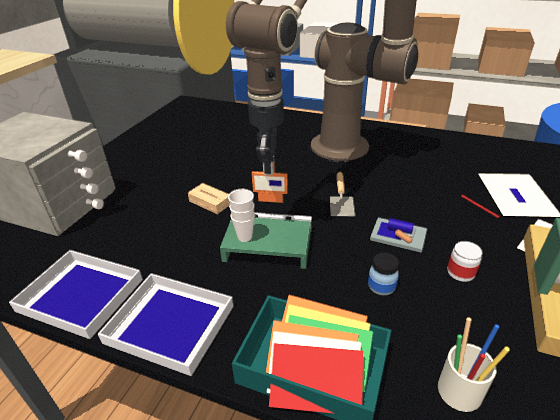

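```bash
python3 -m pendant '[[[0,0,0.008],0,0.005],[[0,0,0.02],0,0.005],[[0,0,0.033],0,0.005],[[0,0,0.042],0,0.005],[[0,0,0.047],0,0.005],[[0,0,0.047],0,0.005],[[0,0,0.047],0,0.005]]'; python3 st.py .5045 -.0485 .1025
python3 - <<'E'
from h import *
for n in("scene","top"):cv2.imwrite(f"pics/{n}15.png",viewer.camera(n)[:,:,::-1])
s=cv2.imread("pics/scene15.png");cv2.imwrite("pics/s15z.png",cv2.resize(s[150:250,210:330],None,fx=6,fy=6,interpolation=cv2.INTER_CUBIC)[:600])
E
```

```text
clock: 19.4
tool_pos: [0.5049, -0.0474, 0.1302]
orientation: [0.625, 0.781, -0.0, 0.0]
wrist_force: [0.3, 0.3, -0.7]
finger_gap: 0.0129
t 19.4 tcp [ 0.5049 -0.0474  0.1302] yawY 12.67 tilt [-0. -0.] F [ 0.3  0.3 -0.7] gap 0.0129 q [-0.18  0.21  1.99 -0.    0.94 -0.4 ]
to target, tool axes mm: [-0.9 -0.7 27.7]
```

View pics/s15z.png

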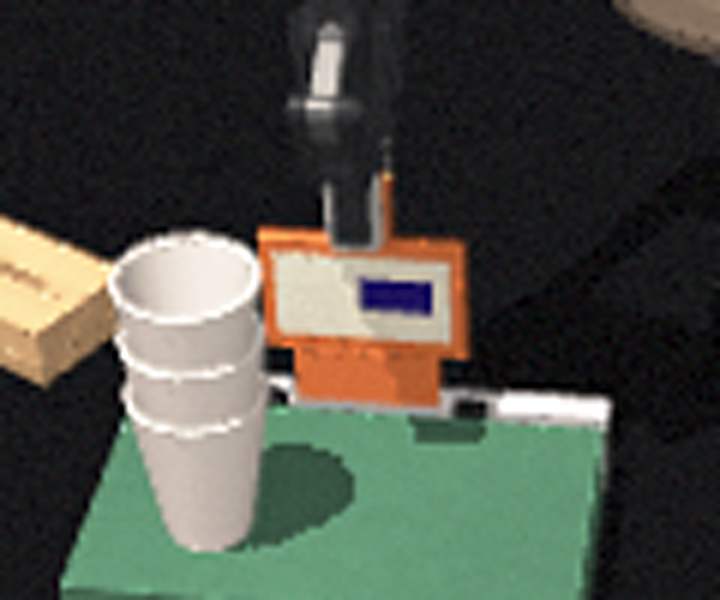

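Tongue (295–440) sits between the stops (inner edges about 288 and 457), about 2 mm left of centre. I'll nudge it +y and lower slowly.

```bash
python3 -m pendant '[[[0.0015,-0.0005,0.001],0,0.005],[[0.0015,-0.0005,0.004],0,0.005],[[0.0015,-0.0005,0.007],0,0.005],[[0.0015,-0.0005,0.01],0,0.005],[[0.0015,-0.0005,0.013],0,0.005],[[0.0015,-0.0005,0.016],0,0.005],[[0.0015,-0.0005,0.016],0,0.005]]'; python3 st.py .5045 -.0465 .1025
python3 - <<'E'
from h import *
for n in("scene",):cv2.imwrite(f"pics/{n}16.png",viewer.camera(n)[:,:,::-1])
s=cv2.imread("pics/scene16.png");cv2.imwrite("pics/s16z.png",cv2.resize(s[150:250,210:330],None,fx=6,fy=6,interpolation=cv2.INTER_CUBIC)[:600])
E
python3 st.py
```

```text
clock: 20.2
tool_pos: [0.5035, -0.046, 0.1136]
orientation: [0.625, 0.781, -0.0, -0.001]
wrist_force: [-0.4, 0.1, -1.0]
finger_gap: 0.0127
t 20.2 tcp [ 0.5035 -0.046   0.1136] yawY 12.66 tilt [-0.0011  0.0003] F [-0.4  0.1 -1. ] gap 0.0127 q [-0.18  0.23  2.    0.    0.91 -0.4 ]
to target, tool axes mm: [-0.7  0.9 11.1]
t 20.25 tcp [ 0.5037 -0.046   0.1139] yawY 12.66 tilt [-0.0006  0.0002] F [-0.6  0.4 -0.7] gap 0.0128 q [-0.18  0.23  2.    0.    0.91 -0.4 ]
```

View pics/s16z.png

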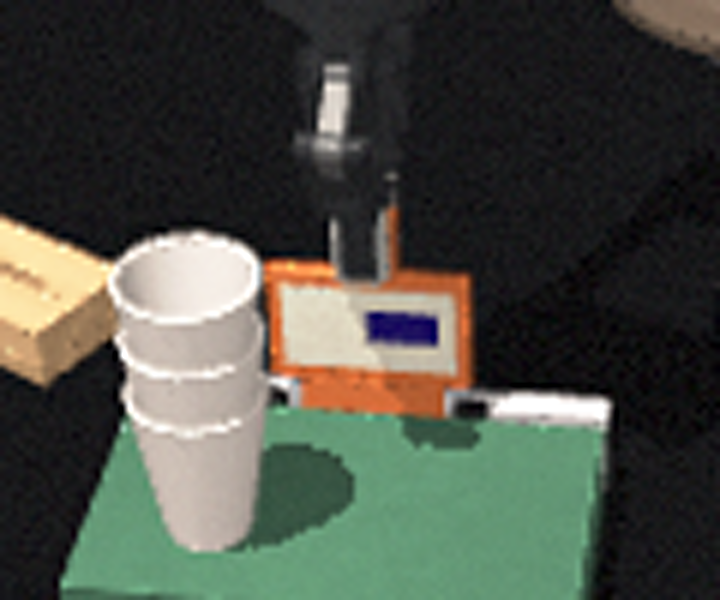

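```bash
python3 -m pendant '[[[0,0,0.002],0,0.005],[[0,0,0.004],0,0.005],[[0,0,0.006],0,0.005],[[0,0,0.008],0,0.005],[[0,0,0.009],0,0.005],[[0,0,0.009],0,0.005]]'; python3 st.py .5045 -.0465 .1025
```

```text
clock: 20.85
tool_pos: [0.504, -0.0461, 0.1058]
orientation: [0.625, 0.781, -0.0, -0.0]
wrist_force: [-3.3, 0.5, 5.0]
finger_gap: 0.0128
t 20.85 tcp [ 0.504  -0.0461  0.1058] yawY 12.68 tilt [-0.0004 -0.0001] F [-3.3  0.5  5. ] gap 0.0128 q [-0.18  0.25  2.   -0.    0.89 -0.4 ]
to target, tool axes mm: [-0.5  0.4  3.3]
```

```bash
python3 -m pendant '[[[0,-0.0004,0.001],0,0.005],[[0,-0.0004,0.002],0,0.005],[[0,-0.0004,0.003],0,0.005],[[0,-0.0004,0.003],0,0.005]]'; python3 st.py .5045 -.0465 .1025;  python3 -m pendant '[[[0,0,0.001],0,0.005],[[0,0,0.001],0,0.005]]'; python3 st.py .5045 -.0465 .1025
```

```text
clock: 21.25
tool_pos: [0.504, -0.0462, 0.1035]
orientation: [0.625, 0.781, 0.0, 0.0]
wrist_force: [-3.2, 0.3, 8.0]
finger_gap: 0.013
t 21.25 tcp [ 0.504  -0.0462  0.1035] yawY 12.67 tilt [ 0.0004 -0.0001] F [-3.2  0.3  8. ] gap 0.013 q [-0.18  0.25  2.   -0.    0.89 -0.4 ]
to target, tool axes mm: [-0.4  0.4  1. ]
clock: 21.45
tool_pos: [0.504, -0.0462, 0.1027]
orientation: [0.625, 0.781, 0.0, 0.0]
wrist_force: [-2.7, 0.3, 9.7]
finger_gap: 0.013
t 21.45 tcp [ 0.504  -0.0462  0.1027] yawY 12.68 tilt [ 0.0004 -0.0001] F [-2.7  0.3  9.7] gap 0.013 q [-0.18  0.25  2.   -0.    0.89 -0.4 ]
to target, tool axes mm: [-0.4  0.4  0.2]
```

```bash
for i in 1 2; do python3 -m pendant '[[[0,0,0.0007],0,0.005],[[0,0,0.0007],0,0.005]]' >/dev/null; python3 st.py .5045 -.0465 .1025;  done
```

```text
t 21.65 tcp [ 0.5041 -0.0462  0.1025] yawY 12.68 tilt [ 0.0003 -0.0001] F [-4.3  1.5 13. ] gap 0.013 q [-0.18  0.25  2.   -0.    0.89 -0.4 ]
to target, tool axes mm: [-0.4  0.3 -0. ]
t 21.85 tcp [ 0.5042 -0.0462  0.1024] yawY 12.69 tilt [ 0.0001 -0.    ] F [-5.4  1.5 16.3] gap 0.013 q [-0.18  0.25  2.   -0.    0.89 -0.4 ]
to target, tool axes mm: [-0.4  0.2 -0.1]
```

```bash
python3 -m pendant '[[[0,-0.0004,0.001],0,0.005],[[0,-0.0004,0.0015],0,0.005],[[0,-0.0004,0.0015],0,0.005]]' >/dev/null; python3 st.py .5045 -.0465 .1025
python3 - <<'E'
from h import *
for n in("scene","top"):cv2.imwrite(f"pics/{n}17.png",viewer.camera(n)[:,:,::-1])
s=cv2.imread("pics/scene17.png");cv2.imwrite("pics/s17z.png",cv2.resize(s[150:250,210:330],None,fx=6,fy=6,interpolation=cv2.INTER_CUBIC)[:600])
E
python3 st.py
```

```text
t 22.15 tcp [ 0.5043 -0.0462  0.1023] yawY 12.69 tilt [0.0006 0.    ] F [-7.4  2.3 23.7] gap 0.013 q [-0.18  0.25  2.    0.    0.88 -0.4 ]
to target, tool axes mm: [-0.3  0.2 -0.2]
t 22.25 tcp [ 0.5043 -0.0462  0.1023] yawY 12.69 tilt [0.0007 0.    ] F [-8.1  1.4 23.9] gap 0.013 q [-0.18  0.25  2.    0.    0.88 -0.4 ]
```

View pics/s17z.png

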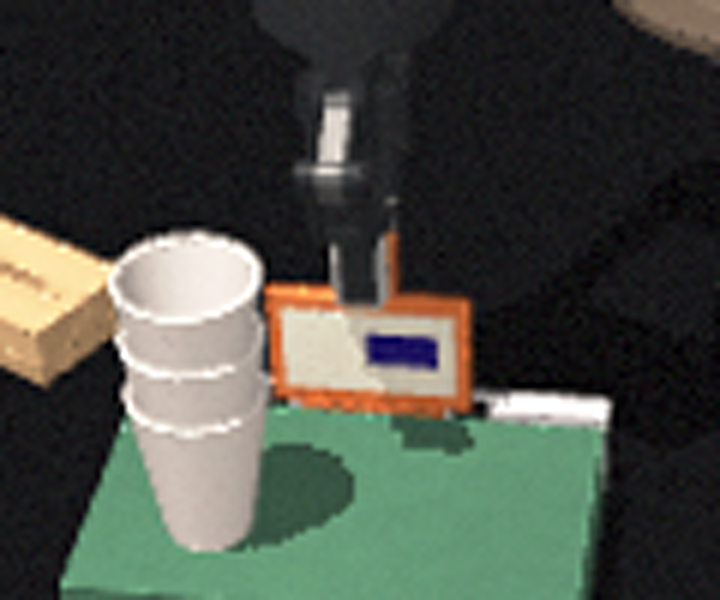

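View pics/top17.png

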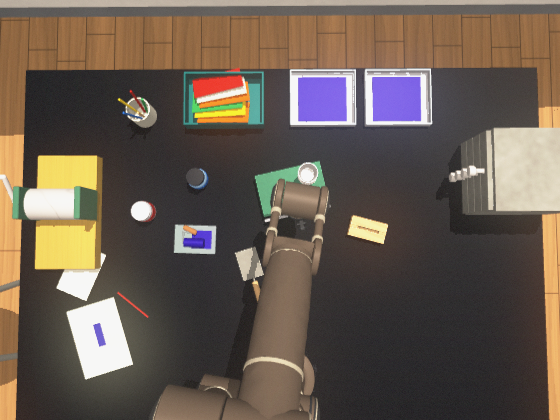

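```bash
python3 -c "
from bench import manip
print(manip.finish_job())"
```

```text
the job is handed in; nothing more can be done
None
```

I nested both loose cups into the shelf cup, then pulled the label holder from its stand and pushed it down into the slot. I handed the job in at about 22 s with the gripper still holding it pressed; no verdict came back.

- **Cups:** the last pictures show one upright three-high stack on the shelf. The rim steps are even, and the top rim fits a height of 165 mm, as expected for full nesting.
- **Holder:** the shoulders look seated at deck level. The force rose along the spring to about 10 N, then climbed steeply with almost no further travel, so it is against the stops. The tool tip stopped at z = 102.3 mm, where I expected 102.5 mm, and there was no sign of the grip slipping. The final push is about 24 N down.
- **Jar and can:** both are still at the same pixels in the last top view as at the start.
- **Disagreements:** the two cameras differed by 1–4 mm on the cups, holder and slot, so I mostly used values between the two. About 8 N of sideways force remains on the holder in the slot. I could not read the keeper's travel directly.

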